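# Seat the carabiner and snap the test jaw shut

### The job

With shut fingertips, slide the silver oval carabiner along its lane until it is fully home against the end stop of the test fixture; then push the long steel lever over, past its dead point, until it snaps into lock and the jaw's nose has come down through the carabiner. Push only: do not pick the carabiner up, and leave the red gate clip, the grey swivel and the black stopper where they are.

Things in the scene. Friction and masses are not known exactly. Their poses are not given: they have to be found in the camera images.
- fixture: Blue base plate, 280 x 240 x 12 mm, fixed on the shelf; origin at the centre of its underside, z up, x away from the robot along the lane (yaw up to 0.45 rad either way), y left. Offsets named 'fixture x, y, z' are in this frame, in mm. The lane is on the left half; a grey casing (x -60 to 140, y -90 to -40, top z = 36) and the lever on the right half.
- seat (a point): Where the carabiner's centre lies when fully home: fixture x = 51, y = 65, z = 18; axes as the fixture's. The lane: centre line y = 65, floor z = 12, between dark steel guide walls 70 apart, 8 thick, top z = 24, from x = -30 to 105 (open at the sides before x = -30). The dark end stop's face is at fixture x = 105; the jaw brackets on it reach z = 64.
- carabiner_center (a point): Centre (half-way up) of the loose silver steel oval carabiner, a closed ring of 12 mm round bar, 108 long (its x axis), 62 wide, 12 high, about 0.18 kg, lying flat in the lane with its long axis along it. It starts 30 to 65 mm short of home. Its end nearest the robot is 54 mm from the centre.
- lever (a joint): Lever angle, rad: 0 = open, on its stop, leaning 0.25 from upright towards the robot (fixture -x); grows as the top is pushed away (+x) and down; angle from upright = value - 0.25. A spring drives it back to 0 below the dead point (about 0.95) and snaps it on above that; locked at 1.5. At 130 mm from the hinge it takes about 10 N at first, falling to nothing at the dead point.
- lever_hinge (a point): Hinge of the lever, at fixture x = -30, y = -65, z = 50; the hinge axis is along the fixture's y.
- lever_grip (a point): Middle of the round steel grip with two black bands at the lever's free end, 137.5 mm from the hinge; the grip is 22 mm in diameter and spans 100 to 175 mm from the hinge. Below it the lever is a flat bar 16 mm wide (y), 8 mm thick. It moves with the lever.
- jaw (a joint): Angle of the small yellow hinged jaw in rad: 0 = tipped up (open), 0.95 = down (shut). It is driven by the lever through the casing, in proportion, and cannot be pushed by itself. It is hinged at fixture x = 117, y = 65, z = 50, above the end stop, and reaches 50 mm from there towards the robot.
- jaw_nose (a point): Lower end of the 13 mm round steel nose of the jaw. Shut, it lies inside the ring of a carabiner that is home (x = 74, y = 65, z = 16). If the carabiner is much short of home the nose comes down on its bar.
- gate_clip: Bystander: red plastic gate clip, 66 x 32 x 10 mm, loose, lying on the shelf beside the fixture; origin at the centre of its underside.
- swivel: Bystander: grey steel swivel with two eyes, 76 x 26 x 18 mm, loose, lying on the shelf beside the fixture; origin at the centre of its underside.
- stopper: Bystander: black rubber stopper, 36 mm in diameter, 32 mm high, standing loose on the shelf beside the fixture; origin at the centre of its underside.

How it is judged:
On the way, in this order (a step that is already met when the one before it is completed fails the run):
1. the carabiner is home against the end stop (within 5 mm) while the lever is still open (below 0.6 rad) (x of carabiner_center in the frame of fixture between 0.046 and 0.056 m and y of carabiner_center in the frame of fixture between 0.055 and 0.075 m and z of carabiner_center in the frame of fixture below 0.022 m and value of joint lever below 0.6 rad), for 0.2 s.
2. the lever has snapped into lock with the carabiner home (x of carabiner_center in the frame of fixture between 0.046 and 0.056 m and y of carabiner_center in the frame of fixture between 0.055 and 0.075 m and z of carabiner_center in the frame of fixture below 0.022 m and value of joint lever above 1.42 rad), for 0.2 s.
At the end, for the whole second after the job is handed in: The carabiner lies flat in the lane within 5 mm of fully home and at rest, the lever is locked (above 1.42 rad), and the jaw is down (above 0.88 rad) with its nose inside the carabiner's ring (all of step 2 and value of joint jaw above 0.88 rad and linear speed of carabiner below 0.02 m/s and x of jaw_nose in the frame of carabiner_center between 0.008 and 0.036 m); the robot touches nothing.
It fails at once if the carabiner is lifted by more than 15 mm (z of carabiner_center in the frame of fixture above 0.033 m).
It fails at once if the gate clip is moved by more than 15 mm (distance of gate_clip from where it was at the start of the episode above 0.015 m).
It fails at once if the swivel is moved by more than 15 mm (distance of swivel from where it was at the start of the episode above 0.015 m).
It fails at once if the stopper is moved by more than 15 mm (distance of stopper from where it was at the start of the episode above 0.015 m).
It also fails if it takes over 48 s, if anything falls off the work surface, if the arm or the gripper's body presses on something with over 40 N, if the wrist force passes 120 N, or if a joint passes its speed limit or range.

### The arm

A 7-joint arm with a two-finger parallel gripper is mounted at the origin on the work surface. World frame = base frame: x ahead of the robot, y to its left, z up, the work surface at z = 0. Lengths are in m, angles in rad, forces in N, time in s.
With the tool pointing down it reaches from about 0.425 to 0.875 m from the base axis. Payload 4.7 kg.
Tool frame: the origin (TCP) lies at the very end of the fingers, on their centre line; the grasp point (between the pads) lies 19 mm behind it; z points along the fingers, y is the line along which they close (so a half turn about z gives the same grasp; the last joint's range is limited). The gripper opens to 87 mm and grips with 3 to 60 N. Pads are 19 mm wide; open, the fingers measure 117 mm over their backs; the gripper's body (75 mm by 190 mm) begins 51 mm behind the grasp point.
Start: joints at [1.346, 0.321, -0.07, 1.45, 0.023, 1.371, -0.057], TCP at [0.154, -0.632, 0.223] pointing down, gripper open.
Joint ranges: [-2.86, 2.86], [-0.3, 2.09], [-1.38, 1.24], [0.06, 2.45], [-1.56, 4.7], [0.09, 2.05], [-2.69, 2.69]. Speed limits (rad/s): [2.57, 2.57, 3.14, 3.14, 3.14, 3.14, 3.14].

### API

Orientations are given as a rotation vector (axis times angle).
In Python, from bench import ctrl, imaging, ticket gives the robot as it stands.
- The arm moves only by the tool jog_arm, never from a script. Its argument "rows" is text: rows parted by semicolons, each of 7 numbers parted by spaces: the shift along the tool's x, y, z in cm, then the turn, a rotation vector about the tool's x, y, z in rad, then the closure, from -1 (fully open) to 1 (shut), so that 0 is half open. A call has 1 to 5 rows; each row shifts and turns the commanded pose from where the row before left it, along the tool's axes as they then stand; what a row does not reach is not made up. A row lasts 1/8 s, in which the tool goes at most 62.5 mm and 10.7 degrees, less where a joint would pass 70% of its speed; a pose out of reach is approached as far as the arm can. A call with a gripper value outside its range is refused whole. The fingers move at their own pace and stop on an object; "force" is the grip in N (left out, the last holds). Time passes only in rows, so rows that do not move let the fingers close. It gives the time, the measured TCP pose, the force, the opening and the grip force at its end, in the units of the state.
- ctrl.get_state(): the state, without advancing time (a new reading comes with each control period).
- imaging.get_image(name): name is "side" or "top"; returns a dict with "img" (400x640x3 uint8, blue, green, red), "vertical_fov" (degrees; the focal length in pixels is half the picture's height over the tangent of half this angle, whatever the lens; pixels are square), "cx", "cy" (the principal point, pixels), "origin" and "orientation" of the camera in the world. Camera axes: x right, y down, z forward; pixel columns grow to the right and rows downward; lengths in m; the calibration is good to about 2 mm. A picture is of the moment at which its call begins. There is no depth.
- ticket.close_job(): hands the job in; it is judged then, once.
The state is a dict: "time": time; "joint_positions": joint angles; "qd": joint speeds; "joint_torque": joint torques, N m; "position": TCP position; "tool_rot": TCP orientation; "ft_force": force on the tool from outside, world axes, zero at the start; "torque": the same for the moment, N m; "grip_width": opening from 0.0 (shut) to 1.0 (fully open); "grip_force": force on a finger pad.
Only numpy, scipy, OpenCV 4.12 (cv2) and the standard library are available. Lean on these libraries where they do the work, as an engineer would, in place of code of your own. Each camera call takes 0.05 s, during which the arm holds its last target. There are 200 camera calls.

## Working session

There is one attempt and no reset: what is moved stays moved. The work goes in short steps, Python scripts to look and compute and a tool call to move; the robot and the scene stay as the last step left them, time stands still between calls to the robot, and variables do not carry over. Pictures are saved under pics/ and viewed, at most 10 in all, crops included, and the job is handed in when it is done.

Besides the shell and the picture viewer there is one more tool, called after "Request:" by a JSON object that holds its "name" and its "arguments", one argument or row to a line. jog_arm: Moves the arm, as the interface text tells. Its arguments: {"type":"object","properties":{"rows":{"type":"string"},"force":{"type":"number"}},"required":["rows"]}

```bash
mkdir -p pics; ls
cat > h.py <<'E'
import numpy as np, cv2
from scipy.spatial.transform import Rotation as R
from bench import ctrl, imaging, ticket
def cam(n):
    d=imaging.get_image(n); return d
def rot(o):
    o=np.array(o,float)
    return o if o.shape==(3,3) else (R.from_rotvec(o) if o.size==3 else R.from_quat(o)).as_matrix()
def K(d):
    f=200/np.tan(np.radians(d["vertical_fov"])/2); return f
def ray(d,u,v,z):
    Rm=rot(d["orientation"]);o=np.array(d["origin"]);f=K(d)
    r=Rm@np.array([(u-d["cx"])/f,(v-d["cy"])/f,1]); return o+r*(z-o[2])/r[2]
def proj(d,p):
    c=rot(d["orientation"]).T@(np.array(p)-np.array(d["origin"])); f=K(d)
    return d["cx"]+f*c[0]/c[2], d["cy"]+f*c[1]/c[2]
E
python3 - <<'E'
from h import *
for n in("top","side"):
    d=cam(n); cv2.imwrite(f"pics/{n}0.png",d["img"]); print({k:v for k,v in d.items() if k!="img"})
print(ctrl.get_state())
E
```

```text
pics
{'vertical_fov': 51.866776093146484, 'cx': 319.7761350985427, 'cy': 200.16814593809787, 'origin': array([0.40542949, 0.05499041, 0.93078143]), 'orientation': array([-1.98139449,  2.21075708, -0.25574404])}
{'vertical_fov': 52.9276885573079, 'cx': 316.6004403487473, 'cy': 205.92296793247664, 'origin': array([0.3195153 , 0.59001089, 0.69946261]), 'orientation': array([-0.58681055,  2.67628913, -1.13365954])}
{'time': 0.1, 'joint_positions': array([ 1.34609962,  0.321765  , -0.07006506,  1.45153968,  0.02260447,
        1.37081045, -0.05690595]), 'qd': array([ 1.17753533e-06, -2.39725904e-03,  1.50108020e-04, -3.01715117e-03,
        5.40494137e-04, -1.57805373e-03,  2.50633319e-04]), 'joint_torque': array([ 5.47020736e-04, -4.92571199e+01, -4.05396614e-01, -3.13398957e+01,
       -6.42723776e-02,  3.94408184e-02,  8.42947566e-05]), 'position': array([ 0.15356927, -0.63108993,  0.22156695]), 'tool_rot': array([-3.11752912e+00, -3.74012895e-01,  4.85584735e-04]), 'ft_force': array([ 0.08647299,  0.53675206, -0.99242975]), 'torque': array([-0.0041276 , -0.07625437,  0.01797099]), 'grip_force': 0.0, 'grip_width': 0.9985272733210583}
```

View pics/top0.png

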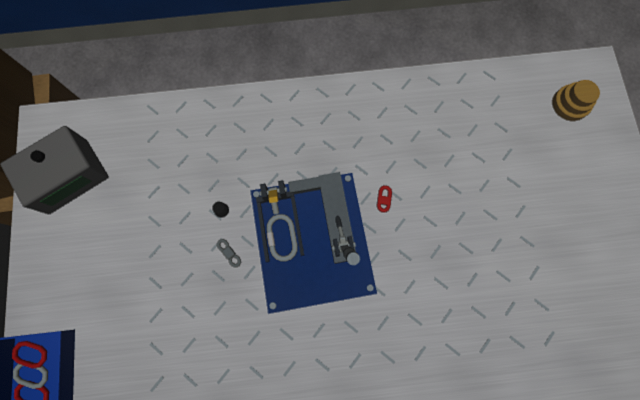

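View pics/side0.png

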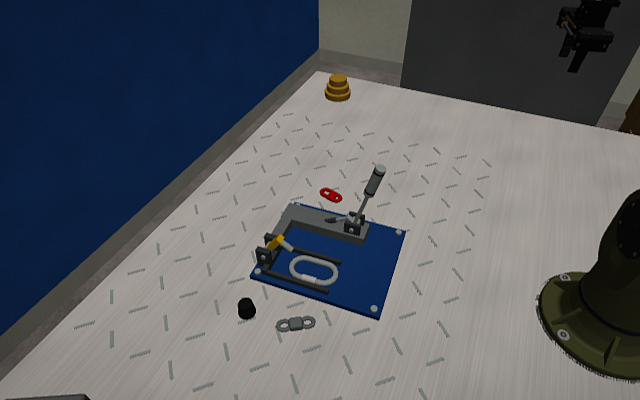

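The top view shows the plate with corners near (251,190), (352,173), (377,293) and (268,313), and the carabiner near (282,238). The lever grip is at (353,258). I'll enlarge this area to read it more closely.

Run:
```python
import cv2
i=cv2.imread("pics/top0.png")[165:320,235:395]
cv2.imwrite("pics/crop0.png",cv2.convertScaleAbs(cv2.resize(i,None,fx=3.75,fy=3.75,interpolation=cv2.INTER_CUBIC),alpha=1.6))
```

```text
(no output)
```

View pics/crop0.png

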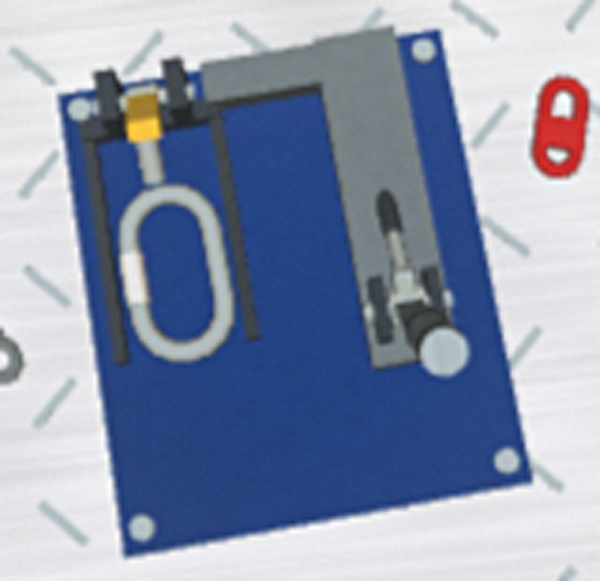

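The crop shows plate corners at TL (58,95), TR (440,30), BR (532,482) and BL (125,556). The carabiner's far end is at (168,184) and its near end at (183,361). The lever tip cap is at (444,351).

```bash
cat >> h.py <<'E'
def fit(d,pix):
    P=np.array([ray(d,u,v,.012)[:2] for u,v in pix]); 
    Q=np.array([[.14,.12],[.14,-.12],[-.14,-.12],[-.14,.12]])
    p=P-P.mean(0); z=(p@[1,1j])*np.conj(Q@[1,1j]); yaw=np.angle(z.sum()); c=P.mean(0)
    Rm=np.array([[np.cos(yaw),-np.sin(yaw)],[np.sin(yaw),np.cos(yaw)]])
    print("yaw",yaw,"c",c,"resid mm",((P-c)@Rm-Q)*1000)
    return yaw,c,Rm
E
python3 - <<'E'
from h import *
d=cam("top"); s=cam("side")
f=lambda x,y:(235+(x+.5)/3.75-.5,165+(y+.5)/3.75-.5)
yaw,c,Rm=fit(d,[f(58,95),f(440,30),f(532,482),f(125,556)])
for n,q in(("far",(168,184)),("near",(183,361)),("nearwallL",(122,363))):
    print(n,(ray(d,*f(*q),.018)[:2]-c)@Rm*1000)
W=lambda x,y,z:np.r_[c+Rm@[x,y],z]
for n,q in dict(TL=(.14,.12,.012),TR=(.14,-.12,.012),BR=(-.14,-.12,.012),BL=(-.14,.12,.012),tip=(-.03-.175*np.sin(.25),-.065,.05+.175*np.cos(.25))).items():
    print(n,W(*q),"side",proj(s,W(*q)),"top",proj(d,W(*q)))
print("tip top pix read",f(444,351))
E
```

```text
yaw 0.06685433732243783 c [0.53615794 0.06514025] resid mm [[-0.40086672  0.12034025]
 [-0.82314814  0.14528901]
 [ 0.51324734  0.40977879]
 [ 0.71076753 -0.67540805]]
far [70.92751007 61.36221469]
near [-35.6513748  68.8141651]
nearwallL [-30.52115404 104.33573417]
TL [0.66782864 0.19422482 0.012     ] side (np.float64(248.24470107787988), np.float64(274.7937071490511)) top (np.float64(250.12805934185667), np.float64(189.79300897167718))
TR [ 0.68386173 -0.04523904  0.012     ] side (np.float64(293.81805156902277), np.float64(201.2602685321308)) top (np.float64(351.9598545287048), np.float64(172.2908025844097))
BR [ 0.40448723 -0.06394431  0.012     ] side (np.float64(405.00423864963284), np.float64(230.50362384630498)) top (np.float64(376.7330808108742), np.float64(293.3709317377536))
BL [0.38845414 0.17551955 0.012     ] side (np.float64(378.28733261777023), np.float64(317.24165471200416)) top (np.float64(267.70487276370284), np.float64(313.292883803696))
tip [ 0.46736828 -0.00461103  0.21955967] side (np.float64(379.9025581092151), np.float64(167.55720739669627)) top (np.float64(352.88640070564884), np.float64(258.319846738826))
tip top pix read (353.0333333333333, 258.23333333333335)
```

Request:
{"name": "jog_arm", "arguments": {
  "rows": "0 0 -4 0 0 0.172 1; 6 0 -1 0 0 0 1; 6 0 -1 0 0 0 1; 6 0 -1 0 0 0 1; 6 0 -1 0 0 0 1",
  "force": 20
}}

```text
time: 0.82
position: [0.3948, -0.6153, 0.3028]
tool_rot: [3.14, 0.104, -0.0]
ft_force: [0.7, -1.2, -0.0]
grip_width: 0.519
grip_force: 0.0
```

Request:
{"name": "jog_arm", "arguments": {
  "rows": "0 -6 0 0 0 0 1; 0 -6 0 0 0 0 1; 0 -6 0 0 0 0 1; 0 -6 0 0 0 0 1; 0 -6 0 0 0 0 1"
}}

```text
time: 1.45
position: [0.3729, -0.3141, 0.3024]
tool_rot: [3.14, 0.105, 0.0]
ft_force: [0.7, 1.3, 0.9]
grip_width: 0.019
grip_force: 0.0
```

Request:
{"name": "jog_arm", "arguments": {
  "rows": "2 -5 0 0 0 0 1; 2 -5 0 0 0 0 1; 2 -5 0 0 0 0 1; 0 -6 0 0 0 0 1; 0 -6 0 0 0 0 1"
}}

```text
time: 2.08
position: [0.4147, -0.0408, 0.3024]
tool_rot: [3.14, 0.105, 0.0]
ft_force: [0.8, -0.4, 0.1]
grip_width: 0.005
grip_force: 0.0
```

```bash
cat >> h.py <<'E'
YAW=0.06685;C=np.array([.53616,.06514])
def st():
    s=ctrl.get_state(); Rz=R.from_euler('z',YAW).as_matrix()
    p=np.array(s["position"])-np.r_[C,0]; T=R.from_rotvec(s["tool_rot"]).as_matrix()
    print("t",s["time"],"fix mm",(Rz.T@p*1000).round(1),"tool in fix",(Rz.T@T).round(3).tolist(),"F",(Rz.T@s["ft_force"]).round(1),"w",s["grip_width"],"q",np.round(s["joint_positions"],2))
E
python3 -c "
from h import *
st()"
```

```text
t 2.075 fix mm [-128.2  -97.6  302.4] tool in fix [[1.0, 0.0, 0.0], [0.0, -1.0, -0.0], [0.0, 0.0, -1.0]] F [ 0.7 -0.4  0.1] w 0.004676943414718773 q [ 0.7  -0.22 -0.55  1.83 -0.12  1.5  -1.34]
```

Request:
{"name": "jog_arm", "arguments": {
  "rows": "2 -5.5 0 0 0 0 1; 2 -5.5 0 0 0 0 1; 1.3 -5.3 0 0 0 0 1; 0 0 -0 0 0 0 1; 0 0 6 0 0 0 1"
}}

```text
time: 2.7
position: [0.4602, 0.1239, 0.2453]
tool_rot: [3.14, 0.106, 0.014]
ft_force: [1.2, 0.5, -1.9]
grip_width: 0.008
grip_force: 0.0
```

Request:
{"name": "jog_arm", "arguments": {
  "rows": "0 0 6 0 0 0 1; 0 0 6 0 0 0 1; 0 0 6 0 0 0 1; 0 0 2 0 0 0 1; 0 0 0 0 0 0 1"
}}

```text
time: 3.32
position: [0.4554, 0.1219, 0.0408]
tool_rot: [3.139, 0.103, -0.007]
ft_force: [0.5, 0.2, 0.3]
grip_width: 0.001
grip_force: 0.0
```

```bash
python3 -c "
from h import *
st()
a=cam('top')['img'][165:320,235:395];b=cam('side')['img'][150:330,230:420]
r=lambda i:cv2.resize(i,(390,400),interpolation=cv2.INTER_CUBIC)
cv2.imwrite('pics/p1.png',cv2.convertScaleAbs(np.hstack([r(a),r(b)]),alpha=1.5))"
```

```text
t 3.325 fix mm [-76.8  62.1  40.8] tool in fix [[1.0, -0.001, -0.004], [-0.001, -1.0, -0.0], [-0.004, 0.0, -1.0]] F [0.5 0.2 0.3] w 0.0014548751409096386 q [ 0.49  0.21 -0.86  2.05  0.2   0.96 -1.98]
```

View pics/p1.png

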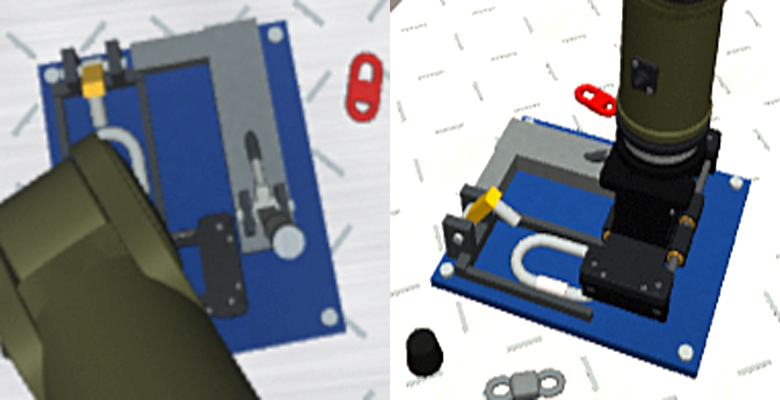

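The side view shows the shut fingers in the lane mouth, just behind the carabiner, and the gripper body is clear of the lever. Next I lower the fingers and push.

Request:
{"name": "jog_arm", "arguments": {
  "rows": "0 -0.3 1 0 0 0 1; 0 0 1.4 0 0 0 1; 1.2 0 0 0 0 0 1; 1 0 0 0 0 0 1; 0 0 0 0 0 0 1"
}}

```text
time: 4.05
position: [0.4802, 0.1282, 0.0189]
tool_rot: [-3.139, -0.104, -0.002]
ft_force: [-0.6, 0.1, 0.4]
grip_width: 0.005
grip_force: 0.0
```

Request:
{"name": "jog_arm", "arguments": {
  "rows": "0.6 0 0 0 0 0 1; 0.6 0 0 0 0 0 1; 0.6 0 0 0 0 0 1; 0.6 0 0 0 0 0 1; 0.6 0 0 0 0 0 1"
}}

```text
time: 4.68
position: [0.509, 0.1298, 0.0185]
tool_rot: [3.14, 0.105, -0.0]
ft_force: [-1.3, -0.4, 0.8]
grip_width: 0.003
grip_force: 0.7
```

```bash
python3 -c "
from h import *
st()"
```

```text
t 4.675 fix mm [-22.7  66.3  18.5] tool in fix [[1.0, -0.0, -0.0], [-0.0, -1.0, -0.0], [-0.0, 0.0, -1.0]] F [-1.3 -0.3  0.8] w 0.0028166885968764445 q [ 0.4   0.37 -0.8   1.95  0.32  0.96 -2.06]
```

Request:
{"name": "jog_arm", "arguments": {
  "rows": "0.3 0 0 0 0 0 1; 0.3 0 0 0 0 0 1; 0.2 0 0 0 0 0 1; 0 0 0 0 0 0 1"
}}

```text
time: 5.18
position: [0.5169, 0.1304, 0.0186]
tool_rot: [-3.14, -0.105, -0.001]
ft_force: [-0.9, -0.6, 0.3]
grip_width: 0.004
grip_force: 0.3
```

Request:
{"name": "jog_arm", "arguments": {
  "rows": "0.15 0 0 0 0 0 1; 0.15 0 0 0 0 0 1; 0 0 0 0 0 0 1"
}}

```text
time: 5.55
position: [0.5179, 0.1304, 0.0181]
tool_rot: [3.139, 0.105, -0.006]
ft_force: [-4.9, -1.3, 3.4]
grip_width: 0.009
grip_force: 2.8
```

```bash
python3 -c "
from h import *
st()"
```

```text
t 5.55 fix mm [-13.8  66.3  18.1] tool in fix [[1.0, 0.0, -0.004], [0.0, -1.0, -0.001], [-0.004, 0.001, -1.0]] F [-5.  -1.   3.4] w 0.008920732537092567 q [ 0.39  0.39 -0.79  1.93  0.33  0.97 -2.06]
```

Request:
{"name": "jog_arm", "arguments": {
  "rows": "0.15 0 0 0 0 0 1; 0 0 0 0 0 0 1; 0 0 0 0 0 0 1"
}}

```text
time: 5.92
position: [0.5181, 0.1303, 0.0179]
tool_rot: [3.138, 0.105, -0.01]
ft_force: [-8.3, -0.1, 5.3]
grip_width: 0.004
grip_force: 4.2
```

Request:
{"name": "jog_arm", "arguments": {
  "rows": "-1.5 0 0 0 0 0 1; -2 0 0 0 0 0 1; 0 0 -6 0 0 0 1; 0 0 -6 0 0 0 1; 0 0 -6 0 0 0 1"
}}

```text
time: 6.55
position: [0.4863, 0.1284, 0.2005]
tool_rot: [3.139, 0.106, 0.004]
ft_force: [1.3, -0.2, -0.5]
grip_width: 0.007
grip_force: 0.0
```

Request:
{"name": "jog_arm", "arguments": {
  "rows": "0 0 -6 0 0 0 1; -2 4 0 0 0 0 1; -2 4 0 0 0 0 1; -2 4 0 0 0 0 1; 0 1 0 0 0 0 1"
}}

```text
time: 7.18
position: [0.4343, -0.0084, 0.2587]
tool_rot: [3.137, 0.097, 0.003]
ft_force: [-0.0, 1.2, 0.3]
grip_width: 0.009
grip_force: 0.0
```

```bash
python3 -c "
from h import *
st()
a=cam('top')['img'][165:320,235:395];b=cam('side')['img'][150:330,230:420]
r=lambda i:cv2.resize(i,(390,400),interpolation=cv2.INTER_CUBIC)
cv2.imwrite('pics/p2.png',cv2.convertScaleAbs(np.hstack([r(a),r(b)]),alpha=1.5))"
```

```text
t 7.175 fix mm [-106.5  -66.6  258.7] tool in fix [[1.0, -0.005, 0.002], [-0.005, -1.0, -0.003], [0.002, 0.003, -1.0]] F [0.1 1.2 0.3] w 0.008766618903772812 q [ 0.75 -0.17 -0.69  1.87 -0.11  1.4  -1.43]
```

View pics/p2.png

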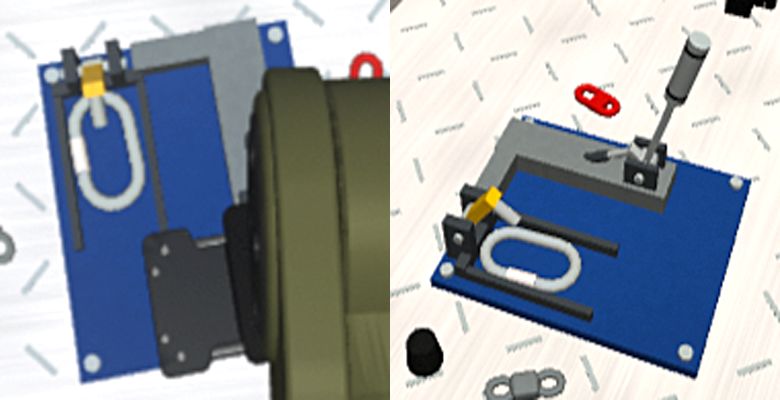

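The carabiner's near end is now at left-panel (113,211), about 33 mm further along, so it is home. The lever is still open. I go down behind the grip and push it over.

Request:
{"name": "jog_arm", "arguments": {
  "rows": "0 0 5 0 0 0 1; 0 -0.1 4.4 0 0 0 1; 0 0 0 0 0 0 1; 1 0 0 0 0 0 1; 1 0 0 0 0 0 1"
}}

```text
time: 7.9
position: [0.4548, -0.0029, 0.1665]
tool_rot: [3.139, 0.105, -0.004]
ft_force: [-9.4, -1.0, 7.8]
grip_width: 0.006
grip_force: 5.0
```

Request:
{"name": "jog_arm", "arguments": {
  "rows": "1 0 0 0 0 0 1; 1 0 0 0 0 0 1; 1.2 0 -0.2 0 0 0 1; 1.2 0 -0.2 0 0 0 1; 1.2 0 -0.2 0 0 0 1"
}}

```text
time: 8.52
position: [0.508, -0.0005, 0.1699]
tool_rot: [3.138, 0.103, -0.014]
ft_force: [-9.0, -2.6, -6.1]
grip_width: 0.006
grip_force: 4.3
```

```bash
python3 -c "
from h import *
st()
b=cam('side')['img'][100:330,230:470]
cv2.imwrite('pics/p3.png',cv2.convertScaleAbs(cv2.resize(b,None,fx=2,fy=2),alpha=1.5))"
```

```text
t 8.525 fix mm [-32.5 -63.6 169.9] tool in fix [[1.0, -0.001, -0.009], [-0.001, -1.0, -0.001], [-0.009, 0.001, -1.0]] F [-9.2 -2.  -6.1] w 0.0060461051278357745 q [ 0.68  0.11 -0.78  1.84  0.09  1.23 -1.62]
```

View pics/p3.png

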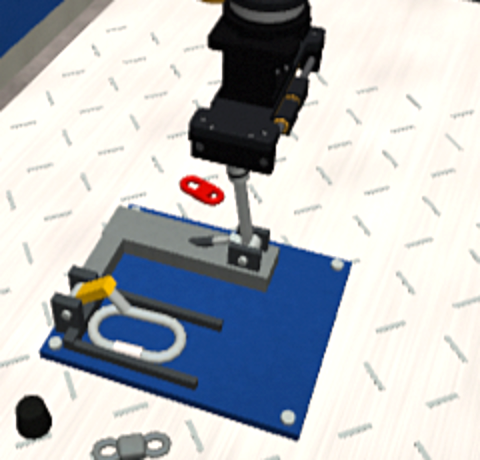

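The lever is following, leaning just past upright, and the grip is under the gripper at about (240,175). I carry on along the arc.

Request:
{"name": "jog_arm", "arguments": {
  "rows": "1.4 0 0 0 0 0 1; 1.4 0 0.2 0 0 0 1; 1.4 0 0.4 0 0 0 1; 1.3 0 0.6 0 0 0 1; 1.1 0 0.7 0 0 0 1"
}}

```text
time: 9.2
position: [0.5793, 0.0053, 0.1525]
tool_rot: [-3.139, -0.104, -0.006]
ft_force: [0.1, -0.7, -0.1]
grip_width: 0.005
grip_force: 0.0
```

Request:
{"name": "jog_arm", "arguments": {
  "rows": "1 0 0.8 0 0 0 1; 1 0 1 0 0 0 1; 1 0 1.2 0 0 0 1; 0 0 0 0 0 0 1"
}}

```text
time: 9.7
position: [0.6063, 0.0072, 0.1199]
tool_rot: [-3.139, -0.105, 0.004]
ft_force: [-0.6, 0.3, -0.2]
grip_width: 0.004
grip_force: 0.0
```

```bash
python3 -c "
from h import *
st()
b=cam('side')['img'][100:330,230:470]
cv2.imwrite('pics/p4.png',cv2.convertScaleAbs(cv2.resize(b,None,fx=2,fy=2),alpha=1.5))"
```

```text
t 9.7 fix mm [ 66.1 -62.5 119.9] tool in fix [[1.0, 0.0, -0.002], [0.0, -1.0, 0.001], [-0.002, -0.001, -1.0]] F [-0.6  0.3 -0.2] w 0.0035538104910842394 q [ 0.54  0.39 -0.74  1.67  0.28  1.19 -1.77]
```

View pics/p4.png

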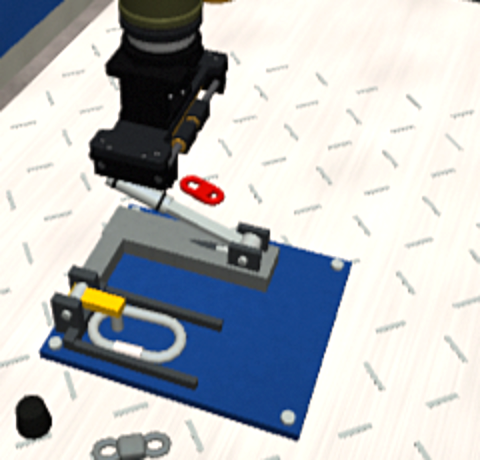

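The lever has snapped over and the jaw is down inside the ring. I lift clear and check the lock.

Request:
{"name": "jog_arm", "arguments": {
  "rows": "0 0 -6 0 0 0 1; 0 0 -6 0 0 0 1; -4 0 -4 0 0 0 1; 0 0 0 0 0 0 1; 0 0 0 0 0 0 1"
}}

```text
time: 10.38
position: [0.5665, 0.0041, 0.2816]
tool_rot: [3.139, 0.104, 0.001]
ft_force: [0.3, 0.9, -1.0]
grip_width: 0.005
grip_force: 0.0
```

```bash
python3 -c "
from h import *
st()
s=cam('side');b=s['img'][170:320,230:430]
cv2.imwrite('pics/p5.png',cv2.convertScaleAbs(cv2.resize(b,None,fx=4,fy=4,interpolation=cv2.INTER_CUBIC),alpha=1.5))
c,sn=np.cos(YAW),np.sin(YAW);Rm=np.array([[c,-sn],[sn,c]])
pr=lambda x,y,z:(np.array(proj(s,np.r_[C+Rm@[x,y],z]))-[230,170])*4
for a in(1.05,1.15,1.25):print(a,pr(-.03+.175*np.sin(a),-.065,.05+.175*np.cos(a)))
print('near end home',pr(-.003,.065,.018))"
```

```text
t 10.375 fix mm [ 26.2 -63.  281.6] tool in fix [[1.0, -0.0, 0.0], [-0.0, -1.0, -0.001], [0.0, 0.001, -1.0]] F [ 0.3  0.9 -1. ] w 0.005392804863838958 q [ 0.64  0.19 -0.79  1.55  0.14  1.46 -1.66]
1.05 [234.78212282  30.75969936]
1.15 [223.23389848  49.21013532]
1.25 [214.69690587  68.75116841]
near end home [365.36651081 411.07568589]
```

View pics/p5.png

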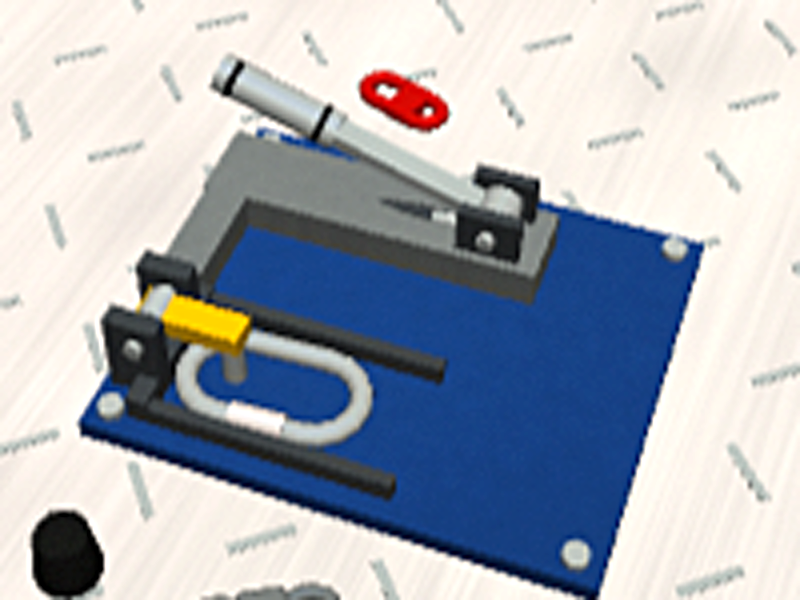

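The grip's end cap is at (220,73), which matches the locked prediction of (215,69). The nose is inside the ring, and the ring's near end is where home predicts.

```bash
python3 -c "
from h import *
print(ticket.close_job())"
```

```text
the job is handed in; nothing more can be done
None
```

The carabiner is home against the end stop, the lever is locked with the jaw's nose down inside the ring, and I handed the job in at about 10.4 s; the camera check agreed, but the hand-in gave no verdict.

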